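Clamp a lamp board and close the flux bottles

TASK

Get the round lamp board ready for soldering: turn it by its brass standoff until its flat edge lies fully against the alignment bar, and only then tighten the clamp knob clockwise until it bites (the resistance rises sharply) and give it an eighth of a turn more, neither a token touch nor a hard over-tightening. Close every open flux bottle by setting one stopper fully home in its neck, so that nothing spills while the iron is hot, with the bottles left upright and the multimeter and the solder spool undisturbed.

Things in the scene. Friction and masses are not known exactly. Their poses are not given: they have to be found in the camera images.
- fixture: Clamping fixture fixed to the bench: aluminium plate 236 x 160 mm, top 14 mm above the bench. Origin on the bench, x axis from the knob end to the bar end. In its frame: two guide rails with inner faces at y = +-58.5 mm, top at 24 mm; blue block from x = -151 to -87 mm, top at 26 mm, carrying collar and knob on a vertical axis at x = -118 mm, y = 0; sliding clamp shoe between block and board.
- bar_face (a point): Middle of the lower edge of the alignment bar's inner face, 14 mm above the bench, at x = +50 mm in the fixture's frame. The dark steel bar stands across the fixture's +x end, 140 mm long parallel to its y axis, top 30 mm above the bench. This point's axes are the fixture's.
- board: Green round lamp board, 110 mm diameter, 8 mm thick, 120 to 195 g, with one straight flat edge. It lies on the plate between shoe and bar, free to turn and slide a little. Origin at the centre of its underside, x axis towards the flat. It starts turned 0.7 to 1.9 rad anticlockwise (from above); flat fully on the bar, its origin is at x = +5 mm in the fixture's frame, x axes parallel.
- board_flat (a point): Middle of the board's flat edge (64 mm long, white stripe beside it), on its underside, 45 mm from the disc's centre.
- standoff (a point): Middle of the round brass standoff on the board, 14 mm in diameter and 24 mm high, across from the flat, 35 mm from the disc's centre; its foot is 22 mm and its top 46 mm above the bench, this point 34 mm. It can be pinched or pushed to turn and slide the board, and may turn between the fingers; gripped firmly, the board drags on the plate, so push the last bit without a grip.
- knob_grip (a point): On the knob's axis, 68 mm above the bench. Black hub 40 mm across (top at 46 mm), upright grip bar 56 x 14 mm up to 80 mm; x axis along the bar, white line at its +x end. Clockwise from above tightens (shoe 7.5 mm/rad). It turns freely (0.04 N m) for 2.4 to 3.05 rad, then bites: 0.7 to 0.9 N m to turn on, and 0.2 to 0.4 N m felt when held still (grip 60 N or more). Stays where released.
- knob_mark (a point): Point under the white-lined end of the knob's grip bar, 28 mm from the knob axis, 34 mm above the bench; turns with the knob.
- collar_mark (a point): Red mark on the steel screw collar (62 mm across) under the knob, 28 mm from the knob axis, 34 mm above the bench. The collar turns with the knob, mark under the bar's white-lined end, until the clamp bites. Then it stops and the knob turns on over it against a stiff slip hub; the angle between white line and red mark is the turn added since the bite.
- shoe_face (a point): Middle of the black rubber face of the sliding clamp shoe (60 mm wide, top 26 mm above the bench). It moves along the fixture's +x towards the bar and stops at x = -49.5 mm in the fixture's frame when it bites on the rim of a board that lies flat on the bar. It will jam early on a board that is turned wrong.
- bottle1: Squat amber flux bottle (white label), open, loose, about 400 g: 68 mm diameter to 60 mm height, then a shoulder and a neck 40 mm in outer diameter up to the rim at 105 mm. Neck bore 28 mm in diameter, 35 mm deep. Origin at the centre of its underside. None if this bottle is absent.
- bottle1_rim (a point): Centre of the mouth of bottle1, at rim height (105 mm above its underside). None if absent.
- bottle2: Squat amber flux bottle (yellow label), open, loose, about 400 g: 68 mm diameter to 60 mm height, then a shoulder and a neck 40 mm in outer diameter up to the rim at 105 mm. Neck bore 28 mm in diameter, 35 mm deep. Origin at the centre of its underside. None if this bottle is absent.
- bottle2_rim (a point): Centre of the mouth of bottle2, at rim height (105 mm above its underside). None if absent.
- bottle3: Squat amber flux bottle (blue label), open, loose, about 400 g: 68 mm diameter to 60 mm height, then a shoulder and a neck 40 mm in outer diameter up to the rim at 105 mm. Neck bore 28 mm in diameter, 35 mm deep. Origin at the centre of its underside. None if this bottle is absent.
- bottle3_rim (a point): Centre of the mouth of bottle3, at rim height (105 mm above its underside). None if absent.
- stopper1: Tapered stopper, 68 mm long, 40 g; all alike, each fits every bottle. From its origin (small end, z up the axis): black taper 18 to 26 mm diameter over 30 mm, orange flange 38 mm diameter to 36 mm, orange handle 22 mm diameter to 68 mm. It starts upright in the block, flange on the block's top; lift it straight up. Fully home the flange rests on the rim, its origin 30 mm below the rim.
- stopper2: Tapered stopper, 68 mm long, 40 g; all alike, each fits every bottle. From its origin (small end, z up the axis): black taper 18 to 26 mm diameter over 30 mm, orange flange 38 mm diameter to 36 mm, orange handle 22 mm diameter to 68 mm. It starts upright in the block, flange on the block's top; lift it straight up. Fully home the flange rests on the rim, its origin 30 mm below the rim.
- stopper3: Tapered stopper, 68 mm long, 40 g; all alike, each fits every bottle. From its origin (small end, z up the axis): black taper 18 to 26 mm diameter over 30 mm, orange flange 38 mm diameter to 36 mm, orange handle 22 mm diameter to 68 mm. It starts upright in the block, flange on the block's top; lift it straight up. Fully home the flange rests on the rim, its origin 30 mm below the rim.
- block: Plywood stopper block fixed to the bench, 210 x 64 x 40 mm, origin at the centre of its underside, with three holes 34 mm deep in a row along its x axis at -66, 0 and +66 mm holding the stoppers.
- meter: Bystander: yellow multimeter, 160 x 85 x 37 mm, loose. Origin at the centre of its underside.
- spool: Bystander: solder spool standing upright, 62 mm diameter, 50 mm high, loose. Origin at the centre of its underside.
There are look-alikes about, which are no part of the job. What is shaped like the board but blue is not meant. What is shaped like the bottle3 but turquoise is not meant.

How it is judged:
By the outcome, as a careful person would: the job done as asked, in the order asked, and still so for the second after the job is handed in, with the robot touching nothing.
Of bottle1, bottle2, bottle3 only 1 to 3 are there at a start; the rules pass over those that are not, and their reading is None.
At some moment in a run one of bottle1, bottle2, bottle3 may be knocked a few centimetres aside while the robot is not near it.
It also fails if it takes over 210 s, if anything falls off the work surface, if the arm or the gripper's body presses on something with over 40 N, if the wrist force passes 120 N, or if a joint passes its speed limit or range.

ROBOT

A 7-joint arm with a two-finger parallel gripper is mounted at the origin on the work surface. World frame = base frame: x ahead of the robot, y to its left, z up, the work surface at z = 0. Lengths are in m, angles in rad, forces in N, time in s.
With the tool pointing down it reaches from about 0.425 to 0.925 m from the base axis. Payload 6.8 kg.
Tool frame: the origin (TCP) lies at the very end of the fingers, on their centre line; the grasp point (between the pads) lies 19 mm behind it; z points along the fingers, y is the line along which they close (so a half turn about z gives the same grasp; the last joint's range is limited). The gripper opens to 85 mm and grips with 20 to 120 N. Pads are 22 mm wide; open, the fingers measure 114 mm over their backs; the gripper's body (76 mm by 85 mm) begins 54 mm behind the grasp point. The pads swing forward as they close: fully open they stand 13 mm farther back than shut.
Start: joints at [-1.277, 0.477, 0.022, 1.555, -0.011, 1.109, -0.083], TCP at [0.264, 0.621, 0.231] pointing down, gripper open.
Joint ranges: [-2.96, 2.96], [-0.34, 2.1], [-1.41, 1.46], [0.24, 2.44], [-1.37, 4.51], [0.17, 1.92], [-2.96, 2.96]. Speed limits (rad/s): [2.39, 2.39, 3.14, 3.14, 3.14, 3.14, 3.14].

INTERFACE

Orientations are given as a unit quaternion [w, x, y, z].
In Python, from station import bot gives the robot as it stands.
- The arm moves only by the tool jog_arm, never from a script. Its argument "motion" is a list of rows, each a list of 7 numbers: the turn, a rotation vector about the tool's x, y, z in rad, then the shift along the tool's x, y, z in mm, then the finger opening in mm, from 0 to 85.4. A call has 1 to 10 rows; each row is the pose to reach, as a shift and turn from the pose commanded when the call began, along the tool's axes at that moment; what a row does not reach only later rows make up. A row lasts 1/8 s, in which the tool goes at most 62.5 mm and 10.7 degrees, less where a joint would pass 70% of its speed; a pose out of reach is approached as far as the arm can. A call with a gripper value outside its range is refused whole. The fingers move at their own pace and stop on an object; "grip_force" is the grip in N (left out, the last holds). Time passes only in rows, so rows that repeat a pose let the fingers close. It gives the time, the measured TCP pose, the force, the opening and the grip force at its end, in the units of the state.
- bot.get_obs(): the state, without advancing time (a new reading comes with each control period).
- bot.read_camera(name): name is "side" or "top" or "wrist"; returns a dict with "pixels" (420x560x3 uint8, red, green, blue), "camera_matrix" (3x3 intrinsics, pixels), "distortion" ([k1, k2, p1, p2, k3] as OpenCV has them; the pictures are not rectified), "T" (4x4, takes a point from camera to world coordinates); the wrist camera has in their place "tool_from_camera" (4x4, takes a point from camera to tool coordinates, whose origin is the TCP and whose axes are the flange's). Camera axes: x right, y down, z forward; pixel columns grow to the right and rows downward; lengths in m; the calibration is good to about 2 mm. A picture is of the moment at which its call begins: read the wrist's pose just before it. There is no depth.
- bot.hand_in(): hands the job in; it is judged then, once.
Trained networks look in a picture, given as the dict that the camera call returned (one of the last four; its "shot" number tells which), for a name from the list of things; names that differ only in an ending like _2 or _b are one class to them, and where a whole thing is asked for, a point or a joint stands for the part that bears it (a point fixed in the world has none). Each returns a list of dicts, best first, with "score" (0 to 1); they miss things now and then, are a little off and sometimes report something else, mostly with a low value. They report only what shows in the picture. A call takes as long as a camera call. They do not tell look-alikes from the thing itself.
- bot.spot_in(thing, picture): "xy" ([column, row] in pixels, amid what is visible of it).
- bot.tip_of(thing, picture): "xy" ([column, row] in pixels: a listed point, or the origin of a listed thing).
The state is a dict: "t": time; "q": joint angles; "joint_vel": joint speeds; "joint_torque": joint torques, N m; "eef_pos": TCP position; "tool_rot": TCP orientation; "contact_force": force on the tool from outside, world axes, zero at the start; "torque": the same for the moment, N m; "gripper_width": opening from 0.0 (shut) to 1.0 (fully open); "grasp_force": force on a finger pad.
Only numpy, scipy, OpenCV 4.12 (cv2) and the standard library are available. Lean on these libraries where they do the work, as an engineer would, in place of code of your own. Each camera call takes 0.05 s, during which the arm holds its last target. There are 200 camera calls.

## Working session

There is one attempt and no reset: what is moved stays moved. The work goes in short steps, Python scripts to look and compute and a tool call to move; the robot and the scene stay as the last step left them, time stands still between calls to the robot, and variables do not carry over. Pictures are saved under pics/ and viewed, at most 14 in all, crops included, and the job is handed in when it is done.

Besides the shell and the picture viewer there is one more tool, called after ">>>" as name(argument=value, ...), one argument or row to a line, values as JSON. jog_arm: Moves the arm, as the interface text tells. Its arguments: {"type":"object","properties":{"motion":{"type":"array"},"grip_force":{"type":"number"}},"required":["motion"]}

```bash
ls && mkdir -p pics && cat > h.py <<'E'
import numpy as np, cv2
from station import bot
from scipy.spatial.transform import Rotation as R
def pose(o):
    T=np.eye(4); w,x,y,z=o["tool_rot"]; T[:3,:3]=R.from_quat([x,y,z,w]).as_matrix(); T[:3,3]=o["eef_pos"]; return T
def shot(name):
    o=bot.get_obs(); p=bot.read_camera(name)
    if name=="wrist": p["T"]=pose(o)@np.array(p["tool_from_camera"])
    return p
def ray(p,xy):
    u=cv2.undistortPoints(np.array([[xy]],float),np.array(p["camera_matrix"]),np.array(p["distortion"]))[0,0]
    T=np.array(p["T"]); return T[:3,3],T[:3,:3]@np.array([u[0],u[1],1])
def atz(p,xy,z):
    c,d=ray(p,xy); return c+d*(z-c[2])/d[2]
def save(p,n,crop=None,s=1):
    im=cv2.cvtColor(np.array(p["pixels"]),cv2.COLOR_RGB2BGR)
    if crop: im=im[crop[1]:crop[3],crop[0]:crop[2]]
    cv2.imwrite("pics/"+n,cv2.resize(im,None,fx=s,fy=s,interpolation=cv2.INTER_CUBIC))
E
python3 - <<'E'
from h import *
o=bot.get_obs(); print({k:np.round(v,3).tolist() for k,v in o.items()})
Z=dict(fixture=.0,bar_face=.014,board=.022,board_flat=.022,standoff=.034,knob_grip=.068,knob_mark=.034,collar_mark=.034,shoe_face=.02,bottle1_rim=.105,bottle2_rim=.105,bottle3_rim=.105,bottle1=0,bottle2=0,bottle3=0,stopper1=.01,stopper2=.01,stopper3=.01,block=0,meter=0,spool=0)
for n in ("top","side"):
    p=shot(n); save(p,n+".png"); print(n,np.round(p["T"],2).tolist())
    for t,z in Z.items():
        print(t,[(np.round(d["xy"]).tolist(),round(d["score"],2),np.round(atz(p,d["xy"],z),3)[:2].tolist()) for d in bot.tip_of(t,p)[:3]])
E
```

```text
pics
{'t': 0.0, 'q': [-1.277, 0.478, 0.022, 1.556, -0.012, 1.109, -0.083], 'joint_vel': [-0.0, 0.001, 0.001, 0.001, 0.0, 0.0, -0.001], 'joint_torque': [-0.0, -59.645, 1.608, -28.118, 0.012, 0.01, 0.0], 'eef_pos': [0.264, 0.621, 0.23], 'tool_rot': [-0.0, 0.2, 0.98, -0.001], 'contact_force': [-0.352, -0.298, 0.159], 'torque': [-0.053, -0.028, 0.022], 'grasp_force': 0.0, 'gripper_width': 0.999}
top [[-0.02, -1.0, 0.08, 0.52], [-1.0, 0.02, -0.0, 0.03], [0.0, -0.08, -1.0, 1.3], [0.0, 0.0, 0.0, 1.0]]
fixture [([134.0, 280.0], 0.59, [0.44, 0.413])]
bar_face [([235.0, 196.0], 0.8, [0.651, 0.146])]
board [([230.0, 131.0], 0.8, [0.821, 0.154]), ([237.0, 216.0], 0.58, [0.598, 0.14])]
board_flat [([240.0, 119.0], 0.81, [0.851, 0.129]), ([352.0, 180.0], 0.7, [0.686, -0.158]), ([226.0, 223.0], 0.68, [0.582, 0.168])]
standoff [([254.0, 211.0], 0.74, [0.61, 0.097]), ([224.0, 145.0], 0.68, [0.781, 0.169]), ([418.0, 226.0], 0.47, [0.562, -0.323])]
knob_grip [([414.0, 197.0], 0.59, [0.633, -0.306]), ([248.0, 259.0], 0.57, [0.49, 0.112])]
knob_mark [([250.0, 248.0], 0.54, [0.517, 0.107])]
collar_mark [(
[... 2407 characters left out ...]
ttle3 [([304.0, 291.0], 0.94, [0.682, -0.15]), ([342.0, 284.0], 0.71, [0.78, -0.133])]
stopper1 [([260.0, 355.0], 0.8, [0.566, -0.325]), ([294.0, 351.0], 0.69, [0.636, -0.323]), ([230.0, 363.0], 0.63, [0.507, -0.34])]
stopper2 [([260.0, 355.0], 0.8, [0.566, -0.325]), ([294.0, 351.0], 0.69, [0.636, -0.323]), ([230.0, 363.0], 0.63, [0.507, -0.34])]
stopper3 [([260.0, 355.0], 0.8, [0.566, -0.325]), ([294.0, 351.0], 0.69, [0.636, -0.323]), ([230.0, 363.0], 0.63, [0.507, -0.34])]
block [([262.0, 359.0], 0.71, [0.569, -0.328]), ([228.0, 208.0], 0.26, [0.495, 0.213])]
meter [([214.0, 178.0], 0.88, [0.445, 0.394])]
spool [([323.0, 244.0], 0.71, [0.759, 0.02]), ([234.0, 220.0], 0.45, [0.514, 0.151])]
```

View pics/top.png

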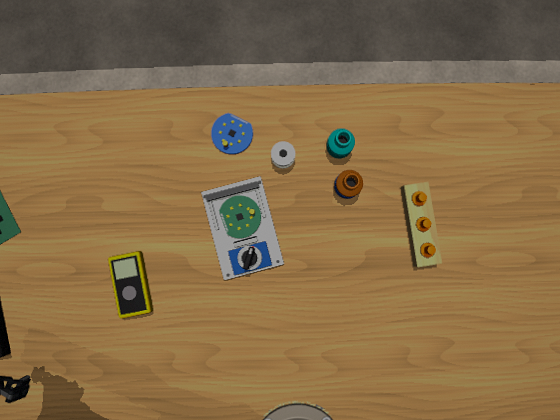

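View pics/side.png

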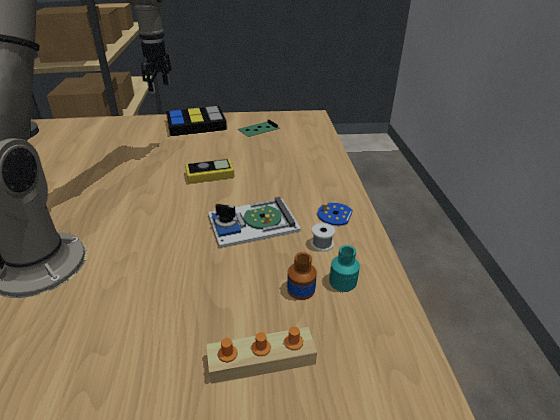

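One amber bottle stands at top px (349,184), with a blue label, so it is bottle3. The turquoise one at (341,143) is the look-alike. The fixture is near (240,230), with the board's flat facing left and the standoff on the right at (252,211). Next I'll look at the fixture from close up.

```bash
cat >> h.py <<'E'
def yaw(T): return np.arctan2(T[1,1],T[0,1])
def rel(pos,a=None):
    """shift/turn from the measured pose to world pos (m), tool y at angle a (rad, world)"""
    T=pose(bot.get_obs()); w=np.eye(3)
    a0=yaw(T)
    if a is None: a=a0
    Rt=np.array([[-np.sin(a),np.cos(a),0],[np.cos(a),np.sin(a),0],[0,0,-1]]).T
    rv=R.from_matrix(T[:3,:3].T@Rt).as_rotvec(); s=T[:3,:3].T@(np.array(pos)-T[:3,3])*1000
    print("rel rv",np.round(rv,3).tolist(),"mm",np.round(s,1).tolist())
E
python3 - <<'E'
from h import *
rel([.56,.12,.34],np.radians(22))
p=shot("wrist"); print(np.round(p["tool_from_camera"],3).tolist(), np.round(p["camera_matrix"]).tolist())
E
```

```text
rel rv [0.0, 0.0, 0.785] mm [-468.5, -345.6, -108.7]
[[-0.0, -0.951, -0.308, 0.078], [1.0, -0.001, 0.0, -0.001], [-0.001, -0.308, 0.951, -0.143], [0.0, 0.0, 0.0, 1.0]] [[362.0, 0.0, 276.0], [0.0, 362.0, 205.0], [0.0, 0.0, 1.0]]
```

>>> jog_arm(
  motion=[
    [0,0,0.1,-30,-20,-109,85],
    [0,0,0.785,-427,-287,-109,85],
    [0,0,0.785,-427,-287,-109,85],
    [0,0,0.785,-427,-287,-109,85],
    [0,0,0.785,-427,-287,-109,85],
    [0,0,0.785,-427,-287,-109,85],
    [0,0,0.785,-427,-287,-109,85],
    [0,0,0.785,-427,-287,-109,85],
    [0,0,0.785,-427,-287,-109,85],
    [0,0,0.785,-427,-287,-109,85],
  ],
)

```text
t: 3.5
eef_pos: [0.5475, 0.1841, 0.3413]
tool_rot: [0.001, 0.563, 0.826, 0.0]
contact_force: [-0.2, 1.3, -0.6]
gripper_width: 0.991
grasp_force: 0.0
```

>>> jog_arm(
  motion=[
    [0,0,0,0,0,0,85],
    [0,0,0,0,0,0,85],
  ],
)

```text
t: 3.75
eef_pos: [0.5438, 0.192, 0.34]
tool_rot: [-0.0, 0.558, 0.83, -0.0]
contact_force: [0.6, 0.1, 0.2]
gripper_width: 0.988
grasp_force: 0.0
```

```bash
cat > look.py <<'E'
from h import *
import sys
Z=dict(bar_face=.014,board=.022,board_flat=.022,standoff=.034,knob_grip=.068,knob_mark=.034,collar_mark=.034,shoe_face=.02)
p=shot("wrist"); save(p,sys.argv[1]); o=bot.get_obs(); print(np.round(o["eef_pos"],4).tolist(),np.degrees(yaw(pose(o))),np.round(o["q"],2).tolist(),np.round(o["torque"],2).tolist())
for t,z in Z.items():
    print(t,[(np.round(d["xy"]).tolist(),round(d["score"],2),np.round(atz(p,d["xy"],z),4)[:2].tolist()) for d in bot.tip_of(t,p)[:2]])
E
python3 look.py w1.png
```

```text
[0.5438, 0.1919, 0.34] 22.17738384991378 [-0.77, 0.24, 0.4, 1.68, -0.1, 1.25, 0.04] [0.03, 0.04, 0.04]
bar_face [([340.0, 211.0], 0.91, [0.6552, 0.1493])]
board [([297.0, 204.0], 0.66, [0.5957, 0.1378]), ([440.0, 246.0], 0.6, [0.8059, 0.1572])]
board_flat [([301.0, 170.0], 0.9, [0.5824, 0.1825]), ([458.0, 267.0], 0.72, [0.8475, 0.1381])]
standoff [([432.0, 235.0], 0.7, [0.7805, 0.1702]), ([292.0, 237.0], 0.6, [0.6052, 0.097])]
knob_grip [([212.0, 206.0], 0.65, [0.4935, 0.1107])]
knob_mark [([234.0, 211.0], 0.84, [0.5209, 0.1018])]
collar_mark [([235.0, 211.0], 0.97, [0.5215, 0.1021])]
shoe_face [([256.0, 201.0], 0.75, [0.5434, 0.1217])]
```

View pics/w1.png

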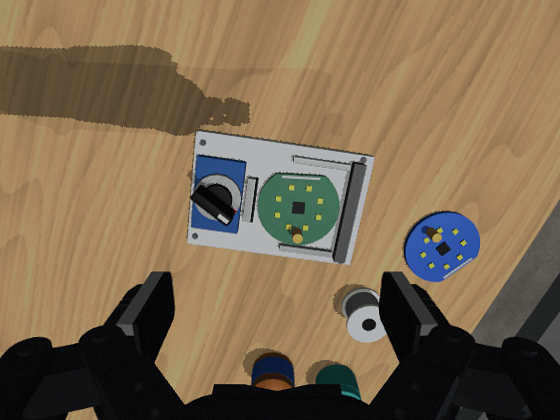

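The standoff is near (292,237) in the wrist view and the flat points away from the bar, up in the image. I'll go above the standoff.

```bash
python3 -c "
from h import *
rel([.605,.100,.12],.26)"
```

```text
rel rv [0.0, -0.0, 0.124] mm [-106.3, 22.1, 220.3]
```

>>> jog_arm(
  motion=[
    [0,0,0.124,-106,22,60,40],
    [0,0,0.124,-106,22,120,40],
    [0,0,0.124,-106,22,180,40],
    [0,0,0.124,-106,22,220,40],
    [0,0,0.124,-106,22,220,40],
    [0,0,0.124,-106,22,220,40],
    [0,0,0.124,-106,22,220,40],
    [0,0,0.124,-106,22,220,40],
  ],
)

```text
t: 5.2
eef_pos: [0.6062, 0.1008, 0.1226]
tool_rot: [0.001, 0.609, 0.793, 0.002]
contact_force: [0.9, 0.6, -0.3]
gripper_width: 0.47
grasp_force: 0.0
```

```bash
python3 look.py w2.png
```

```text
[0.6058, 0.1007, 0.1222] 14.923705119072865 [-0.56, 0.52, 0.4, 1.83, -0.26, 0.84, 0.23] [-0.01, 0.05, -0.02]
bar_face [([363.0, 152.0], 0.56, [0.6557, 0.1514])]
board [([552.0, 205.0], 0.86, [0.8023, 0.1522]), ([276.0, 153.0], 0.68, [0.5971, 0.1357])]
board_flat [([273.0, 85.0], 0.72, [0.5838, 0.1782]), ([278.0, 213.0], 0.32, [0.6097, 0.0949])]
standoff [([278.0, 209.0], 0.96, [0.6073, 0.1014])]
knob_grip [([85.0, 164.0], 0.7, [0.4931, 0.1103])]
knob_mark []
collar_mark [([150.0, 178.0], 0.56, [0.5202, 0.1007])]
shoe_face [([194.0, 154.0], 0.76, [0.5428, 0.1209])]
```

View pics/w2.png

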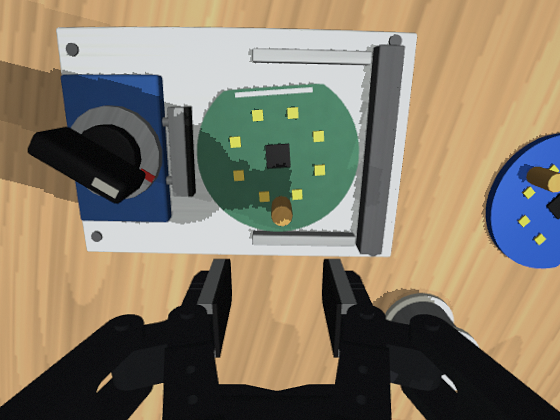

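>>> jog_arm(
  motion=[
    [0,0,0,0,1.2,45,38],
    [0,0,0,0,1.2,80,38],
    [0,0,0,0,1.2,92,38],
    [0,0,0,0,1.2,92,30],
    [0,0,0,0,1.2,92,20],
    [0,0,0,0,1.2,92,20],
    [0,0,0,0,1.2,92,20],
    [0,0,0,0,1.2,92,20],
  ],
  grip_force=20,
)

```text
t: 6.65
eef_pos: [0.6068, 0.1006, 0.029]
tool_rot: [0.001, 0.609, 0.793, 0.001]
contact_force: [2.2, 0.4, 1.5]
gripper_width: 0.233
grasp_force: 0.8
```

```bash
python3 - <<'E'
from h import *
o=bot.get_obs();T=pose(o);print(np.round(o["eef_pos"],4),yaw(T),o["gripper_width"],np.round(o["contact_force"],1))
# arc rows: centre shifts from (.597,.136) to (.607+x..)
a0=yaw(T); ph0=-1.285; ph1=.234-np.pi
c0=np.array([.5971,.1357]); c1=np.array([.607,.138])-.002*np.array([.9727,.2319])
d=np.array(T[:2,3])-(c0+.035*np.array([np.cos(ph0),np.sin(ph0)])); print(d)
for s in np.linspace(0,1,13)[1:]:
    ph=ph0+(ph1-ph0)*s; c=c0+(c1-c0)*s; q=c+.0355*np.array([np.cos(ph),np.sin(ph)])
    v=T[:3,:3].T@np.append(q-T[:2,3],.029-T[2,3])*1000
    print([0,0,round(ph0-ph,3)]+np.round(v,1).tolist())
E
```

```text
[0.6068 0.1006 0.029 ] 0.26008869755882535 0.2331574496726233 [2.2 0.4 1.5]
[-0.00014325 -0.00147849]
[0, 0, np.float64(0.135), 1.1, -3.6, -0.0]
[0, 0, np.float64(0.27), 1.9, -7.6, -0.0]
[0, 0, np.float64(0.406), 3.3, -11.5, -0.1]
[0, 0, np.float64(0.541), 5.4, -15.2, -0.1]
[0, 0, np.float64(0.676), 8.0, -18.5, -0.1]
[0, 0, np.float64(0.811), 11.1, -21.4, -0.1]
[0, 0, np.float64(0.947), 14.7, -23.9, -0.1]
[0, 0, np.float64(1.082), 18.7, -25.8, -0.1]
[0, 0, np.float64(1.217), 23.0, -27.2, -0.1]
[0, 0, np.float64(1.352), 27.6, -28.0, -0.1]
[0, 0, np.float64(1.487), 32.3, -28.2, -0.1]
[0, 0, np.float64(1.623), 37.0, -27.7, -0.1]
```

>>> jog_arm(
  motion=[
    [0,0,0.135,1.1,-3.6,0,19],
    [0,0,0.27,1.9,-7.6,0,19],
    [0,0,0.406,3.3,-11.5,0,19],
    [0,0,0.541,5.4,-15.2,0,19],
    [0,0,0.676,8,-18.5,0,19],
    [0,0,0.811,11.1,-21.4,0,19],
    [0,0,0.947,14.7,-23.9,0,19],
    [0,0,0.947,14.7,-23.9,0,19],
  ],
)

```text
t: 7.65
eef_pos: [0.5942, 0.1044, 0.0343]
tool_rot: [0.009, 0.905, 0.425, 0.013]
contact_force: [25.2, -8.9, 5.9]
gripper_width: 0.227
grasp_force: 12.9
```

```bash
python3 look.py w3.png && python3 - <<'E'
from h import *
o=bot.get_obs();print(np.round(o["contact_force"],1))
q=np.array([.607,.138])-.032*np.array([.9727,.2319])
rel([*q,.029],.234-np.pi/2)
E
```

```text
[0.5941, 0.1043, 0.0343] -39.59382108503518 [-0.72, 0.68, 0.59, 1.92, -0.57, 0.68, -0.47] [-2.06, -5.59, 0.09]
bar_face [([316.0, 98.0], 0.74, [0.6561, 0.1501])]
board [([231.0, 219.0], 0.64, [0.5928, 0.1336])]
board_flat [([154.0, 157.0], 0.89, [0.5864, 0.1765])]
standoff [([283.0, 289.0], 0.57, [0.5921, 0.0962])]
knob_grip []
knob_mark []
collar_mark []
shoe_face [([167.0, 304.0], 0.82, [0.5377, 0.1204])]
[25.9 -9.1  6.9]
rel rv [0.02, -0.024, 0.646] mm [8.6, -31.0, 4.6]
```

View pics/w3.png

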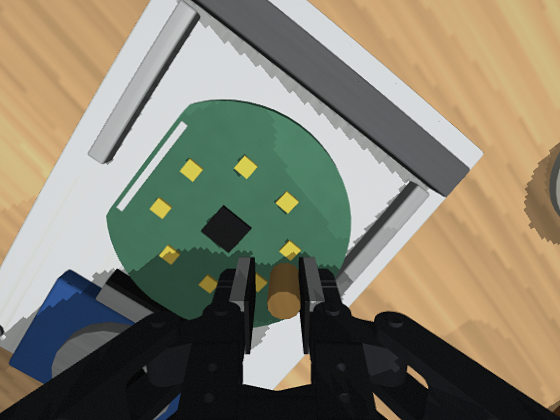

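The board has barely turned: it moved to the shoe and jammed there. A firm pinch carries torque, so I'll turn it rigidly about its own centre instead. First I'll back off and line the fingers up with the standoff.

>>> jog_arm(
  motion=[
    [0,0,0,4,18.7,0,34],
    [0,0,-0.15,4,18.7,0,34],
    [0,0,-0.32,4,18.7,0,34],
    [0,0,-0.5,4,18.7,0,34],
    [0,0,-0.68,4,18.7,0,34],
    [0,0,-0.837,4,18.7,0,34],
    [0,0,-0.837,4,18.7,0,34],
    [0,0,-0.837,4,18.7,0,34],
  ],
)

```text
t: 9.1
eef_pos: [0.5957, 0.0996, 0.028]
tool_rot: [-0.0, 0.653, 0.757, -0.0]
contact_force: [-0.6, -1.3, -1.2]
gripper_width: 0.396
grasp_force: 0.0
```

```bash
python3 look.py w4.png && python3 - <<'E'
from h import *
o=bot.get_obs();print(np.round(o["contact_force"],1), o["gripper_width"])
E
```

```text
[0.5957, 0.0997, 0.028] 8.456085545081992 [-0.54, 0.65, 0.37, 1.89, -0.36, 0.67, 0.19] [-0.02, -0.01, 0.02]
bar_face [([424.0, 174.0], 0.79, [0.6548, 0.1505])]
board [([278.0, 191.0], 0.84, [0.5909, 0.1354])]
board_flat [([280.0, 83.0], 0.58, [0.5853, 0.1791])]
standoff [([275.0, 282.0], 0.59, [0.595, 0.0986])]
knob_grip []
knob_mark [([276.0, 84.0], 0.21, [0.5841, 0.1781])]
collar_mark [([98.0, 219.0], 0.94, [0.5197, 0.1165]), ([508.0, 396.0], 0.72, [0.7204, 0.0503])]
shoe_face [([151.0, 203.0], 0.94, [0.5367, 0.1214])]
[ 0.4 -0.   0.5] 0.39894665494762416
```

View pics/w4.png

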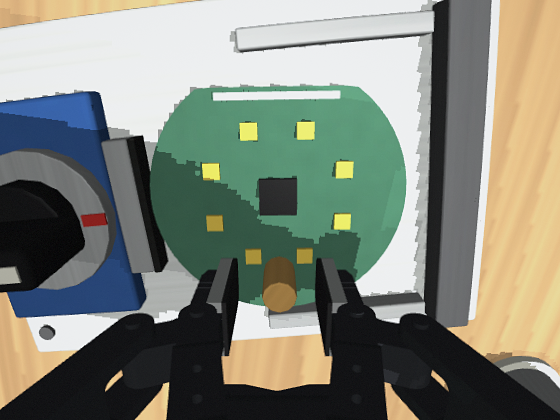

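The push backed the shoe off a few mm, driving the knob loose, which does no harm. The standoff sits centred between the fingers. I'll pinch it firmly and turn about the board's centre.

```bash
cat > arc.py <<'E'
from h import *
import sys
# args: standoff-held rigid turn: centre c, target centre c1, total cw angle, steps, z
def arc(c,c1,ang,n,z,first=True):
    T=pose(bot.get_obs()); c=np.array(c);c1=np.array(c1); r=T[:2,3]-c
    for s in ([0] if first else [])+list(np.linspace(0,1,n+1)[1:]):
        t=-ang*s; M=np.array([[np.cos(t),-np.sin(t)],[np.sin(t),np.cos(t)]])
        q=c1+M@r; v=T[:3,:3].T@np.append(q-T[:2,3],z-T[2,3])*1000
        print([0,0,round(float(ang*s),3)]+np.round(v,1).tolist())
E
python3 -c "
from arc import *
arc([.5908,.1338],[.5963,.1354],1.457,14,.026)"
```

```text
[0, 0, 0.0, 0.8, 5.7, 2.3]
[0, 0, 0.104, 0.9, 2.1, 2.3]
[0, 0, 0.208, 1.5, -1.4, 2.3]
[0, 0, 0.312, 2.4, -4.9, 2.3]
[0, 0, 0.416, 3.6, -8.3, 2.3]
[0, 0, 0.52, 5.2, -11.5, 2.3]
[0, 0, 0.624, 7.2, -14.5, 2.3]
[0, 0, 0.729, 9.4, -17.3, 2.3]
[0, 0, 0.833, 11.9, -19.8, 2.3]
[0, 0, 0.937, 14.7, -22.1, 2.3]
[0, 0, 1.041, 17.6, -24.1, 2.3]
[0, 0, 1.145, 20.8, -25.8, 2.3]
[0, 0, 1.249, 24.1, -27.1, 2.3]
[0, 0, 1.353, 27.6, -28.1, 2.3]
[0, 0, 1.457, 31.1, -28.7, 2.3]
```

>>> jog_arm(
  motion=[
    [0,0,0,0,0,2,34],
    [0,0,0,0,0,2,20],
    [0,0,0,0,0,2,10],
    [0,0,0,0,0,2,10],
    [0,0,0,0,0,2,10],
  ],
  grip_force=60,
)

```text
t: 10.18
eef_pos: [0.5962, 0.0997, 0.0264]
tool_rot: [0.0, 0.652, 0.758, 0.0]
contact_force: [0.5, -0.9, 1.4]
gripper_width: 0.136
grasp_force: 58.5
```

>>> jog_arm(
  motion=[
    [0,0,0,0.5,3,0,10],
    [0,0,0,0.8,5.7,0,10],
    [0,0,0.104,0.9,2.1,0,10],
    [0,0,0.208,1.5,-1.4,0,10],
    [0,0,0.312,2.4,-4.9,0,10],
    [0,0,0.416,3.6,-8.3,0,10],
    [0,0,0.52,5.2,-11.5,0,10],
    [0,0,0.624,7.2,-14.5,0,10],
    [0,0,0.729,9.4,-17.3,0,10],
    [0,0,0.729,9.4,-17.3,0,10],
  ],
)

```text
t: 11.42
eef_pos: [0.5776, 0.1066, 0.0264]
tool_rot: [0.0, 0.879, 0.476, -0.0]
contact_force: [-1.3, -0.0, 1.7]
gripper_width: 0.136
grasp_force: 58.9
```

```bash
python3 look.py w5.png && python3 - <<'E'
from h import *
o=bot.get_obs();print(np.round(o["contact_force"],1), o["gripper_width"])
E
```

```text
[0.5776, 0.1066, 0.0264] -33.04534172304872 [-0.7, 0.67, 0.55, 1.94, -0.55, 0.68, -0.38] [0.01, 0.17, -0.04]
bar_face [([374.0, 83.0], 0.91, [0.6558, 0.1519])]
board [([277.0, 192.0], 0.84, [0.5983, 0.1368])]
board_flat [([277.0, 83.0], 0.57, [0.6223, 0.1735])]
standoff [([276.0, 286.0], 0.96, [0.5771, 0.1053])]
knob_grip []
knob_mark []
collar_mark [([155.0, 328.0], 0.86, [0.5199, 0.1165])]
shoe_face [([186.0, 287.0], 0.97, [0.5369, 0.1208])]
[-1.1  0.9  3.7] 0.13366712452786467
```

The grip holds the board rigidly and it has turned half way with almost no force. I'll do the remaining 0.75 rad.

```bash
python3 -c "
from arc import *
arc([.597,.1355],[.5965,.1355],.752,7,.0264,False)"
```

```text
[0, 0, 0.107, -0.0, -4.1, -0.0]
[0, 0, 0.215, 0.6, -7.8, -0.0]
[0, 0, 0.322, 1.6, -11.4, -0.0]
[0, 0, 0.43, 3.1, -14.9, -0.0]
[0, 0, 0.537, 4.8, -18.2, -0.0]
[0, 0, 0.645, 7.0, -21.2, -0.0]
[0, 0, 0.752, 9.4, -24.1, -0.0]
```

>>> jog_arm(
  motion=[
    [0,0,0.107,0,-4.1,0,10],
    [0,0,0.215,0.6,-7.8,0,10],
    [0,0,0.322,1.6,-11.4,0,10],
    [0,0,0.43,3.1,-14.9,0,10],
    [0,0,0.537,4.8,-18.2,0,10],
    [0,0,0.645,7,-21.2,0,10],
    [0,0,0.752,9.4,-24.1,0,10],
    [0,0,0.752,9.4,-24.1,0,10],
  ],
)

```text
t: 12.88
eef_pos: [0.5629, 0.1275, 0.0264]
tool_rot: [0.0, 0.993, 0.12, 0.0]
contact_force: [-0.4, 0.4, 3.8]
gripper_width: 0.138
grasp_force: 59.0
```

```bash
python3 look.py w6.png && python3 - <<'E'
from h import *
o=bot.get_obs();print(np.round(o["contact_force"],1), o["gripper_width"])
E
```

```text
[0.5629, 0.1275, 0.0264] -76.18396045879845 [-0.87, 0.73, 0.75, 1.97, -0.74, 0.73, -1.0] [0.08, 0.03, -0.08]
bar_face [([273.0, 41.0], 0.86, [0.6572, 0.1509])]
board [([276.0, 191.0], 0.9, [0.5996, 0.1356])]
board_flat [([277.0, 83.0], 0.68, [0.642, 0.1455])]
standoff [([276.0, 287.0], 0.94, [0.5619, 0.1266])]
knob_grip []
knob_mark []
collar_mark [([273.0, 368.0], 0.82, [0.5197, 0.1175])]
shoe_face [([277.0, 321.0], 0.76, [0.5358, 0.1197])]
[1.3 0.2 1.3] 0.13642500187887954
```

View pics/w6.png

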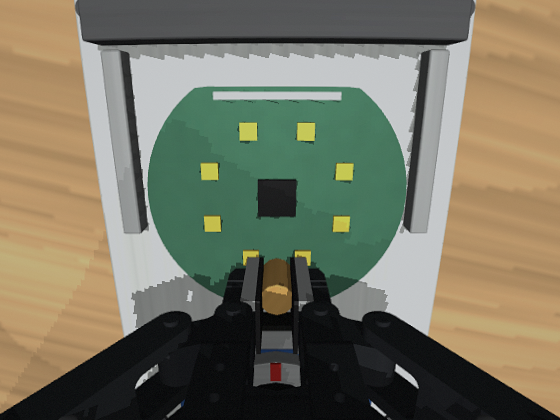

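The board is parallel to the bar: its flat is at row 88 and the bar edge at row 42. I'll slide it most of the way gripped, release, and push it home from behind with closed fingers.

>>> jog_arm(
  motion=[
    [0,0,0,4,0,0,10],
    [0,0,0,8,0,0,10],
    [0,0,0,12,0,0,10],
    [0,0,0,12,0,0,10],
    [0,0,0,12,0,0,24],
    [0,0,0,12,0,0,28],
    [0,0,0,12,0,-30,28],
    [0,0,0,-18,0,-32,10],
    [0,0,0,-18,0,-32,0],
    [0,0,0,-18,0,-32,0],
  ],
)

```text
t: 14.58
eef_pos: [0.5456, 0.1236, 0.0582]
tool_rot: [-0.0, 0.993, 0.12, 0.0]
contact_force: [-0.8, 0.5, -0.5]
gripper_width: -0.004
grasp_force: 0.0
```

>>> jog_arm(
  motion=[
    [0,0,0,0,0,0,0],
    [0,0,0,0,0,15,0],
    [0,0,0,0,0,27,0],
    [0,0,0,0,0,27,0],
    [0,0,0,7,0,27,0],
    [0,0,0,14,0,27,0],
    [0,0,0,17,0,27,0],
    [0,0,0,20,0,27,0],
    [0,0,0,20,0,27,0],
  ],
  grip_force=40,
)

```text
t: 15.7
eef_pos: [0.5616, 0.1271, 0.0309]
tool_rot: [-0.0, 0.993, 0.119, -0.003]
contact_force: [-8.4, -1.6, 6.2]
gripper_width: 0.001
grasp_force: 4.7
```

```bash
python3 look.py w7.png && python3 - <<'E'
from h import *
o=bot.get_obs();print(np.round(o["contact_force"],1), o["gripper_width"])
E
```

```text
[0.5615, 0.1272, 0.0309] -76.28868172018508 [-0.88, 0.73, 0.75, 1.97, -0.74, 0.75, -1.01] [-0.33, 1.84, -0.0]
bar_face [([273.0, 39.0], 0.59, [0.657, 0.1509])]
board [([275.0, 150.0], 0.84, [0.6145, 0.1396])]
board_flat [([280.0, 39.0], 0.86, [0.6567, 0.148])]
standoff [([276.0, 241.0], 0.59, [0.5794, 0.1306])]
knob_grip []
knob_mark []
collar_mark [([274.0, 357.0], 0.77, [0.5205, 0.1172])]
shoe_face []
[-8.7 -2.5  5.8] -0.0007669297206045401
```

View pics/w7.png

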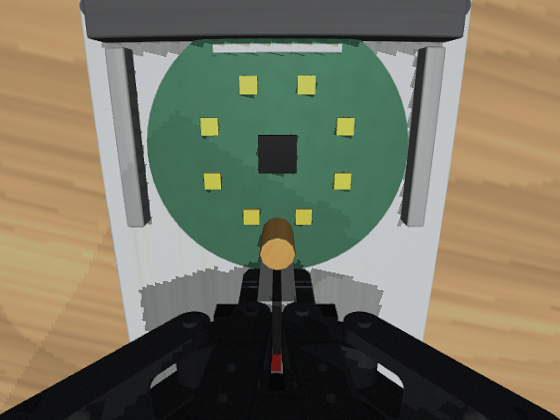

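The flat now lies on the bar along its full length (row 40), with about 9 N of contact force. I'll retreat and go above the knob, turning the wrist half a turn back so the whole tightening fits in one go.

>>> jog_arm(
  motion=[
    [0,0,0,-8,0,0,0],
    [0,0,0,-10,0,-50,0],
    [0,0,-0.15,-30,0,-100,30],
    [0,0,-0.33,-73,0,-129,60],
    [0,0,-0.51,-73,0,-129,85],
    [0,0,-0.69,-73,0,-129,85],
    [0,0,-0.87,-73,0,-129,85],
    [0,0,-1.05,-73,0,-129,85],
    [0,0,-1.23,-73,0,-129,85],
    [0,0,-1.41,-73,0,-129,85],
  ],
)

```text
t: 17.4
eef_pos: [0.494, 0.1106, 0.1606]
tool_rot: [0.0, 0.677, 0.736, 0.001]
contact_force: [0.1, -1.5, 0.4]
gripper_width: 0.996
grasp_force: 0.0
```

>>> jog_arm(
  motion=[
    [0,0,-0.18,0,0,0,85],
    [0,0,-0.36,0,0,0,85],
    [0,0,-0.54,0,0,0,85],
    [0,0,-0.72,0,0,0,85],
    [0,0,-0.9,0,0,0,85],
    [0,0,-1.08,0,0,0,85],
    [0,0,-1.26,0,0,0,85],
    [0,0,-1.44,0,0,0,85],
    [0,0,-1.62,0,0,0,85],
    [0,0,-1.73,0,0,0,85],
  ],
)

```text
t: 18.65
eef_pos: [0.494, 0.1106, 0.1606]
tool_rot: [0.001, -0.121, 0.993, 0.0]
contact_force: [-0.5, -0.1, -0.2]
gripper_width: 0.992
grasp_force: 0.0
```

>>> jog_arm(
  motion=[
    [0,0,0,0,0,0,85],
    [0,0,0,0,0,0,85],
  ],
)

```text
t: 18.9
eef_pos: [0.4938, 0.1105, 0.1604]
tool_rot: [0.0, -0.118, 0.993, 0.0]
contact_force: [0.1, -0.7, 0.4]
gripper_width: 0.994
grasp_force: 0.0
```

```bash
python3 look.py w8.png
```

```text
[0.4937, 0.1106, 0.1604] 103.53601892975595 [-0.56, 0.29, 0.26, 2.04, -0.1, 0.82, 1.56] [-0.05, -0.03, -0.05]
bar_face [([276.0, 352.0], 0.9, [0.6556, 0.1475])]
board [([278.0, 208.0], 0.64, [0.5082, 0.1144]), ([277.0, 314.0], 0.58, [0.6065, 0.1366])]
board_flat [([281.0, 350.0], 0.8, [0.6453, 0.1501]), ([278.0, 227.0], 0.22, [0.5243, 0.1178])]
standoff []
knob_grip [([274.0, 208.0], 0.94, [0.4935, 0.1075])]
knob_mark [([276.0, 229.0], 0.62, [0.5213, 0.1157])]
collar_mark [([277.0, 226.0], 0.57, [0.5191, 0.1159])]
shoe_face [([278.0, 242.0], 0.57, [0.5385, 0.1212]), ([280.0, 208.0], 0.16, [0.5077, 0.1158])]
```

View pics/w8.png

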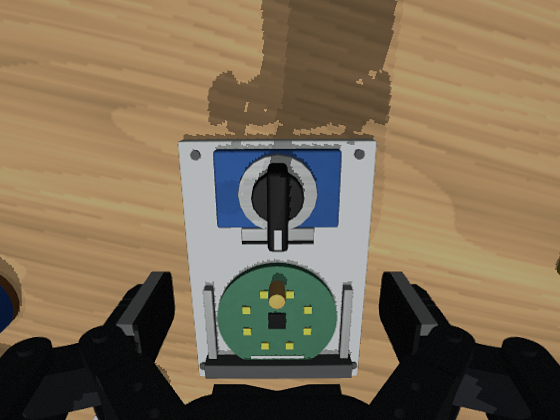

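The knob bar lies along the fixture's x axis, with its white line at the bar end, px (277,240). I'll descend and grip it.

>>> jog_arm(
  motion=[
    [0,0,0,0,0,40,50],
    [0,0,0,0,0,80,40],
    [0,0,0,0,0,107,40],
    [0,0,0,0,0,107,30],
    [0,0,0,0,0,107,15],
    [0,0,0,0,0,107,5],
    [0,0,0,0,0,107,5],
    [0,0,0,0,0,107,5],
  ],
  grip_force=80,
)

```text
t: 20.35
eef_pos: [0.4943, 0.1111, 0.0544]
tool_rot: [0.001, -0.119, 0.993, 0.0]
contact_force: [-2.3, 1.6, 7.6]
gripper_width: 0.146
grasp_force: 79.0
```

```bash
python3 - <<'E'
from h import *
o=bot.get_obs();print(np.round(o["eef_pos"],4),yaw(pose(o)),np.round(o["contact_force"],1),np.round(o["torque"],2), o["gripper_width"],o["grasp_force"])
E
```

```text
[0.4943 0.1111 0.0544] 1.8091107116056824 [-2.3  1.6  7.6] [ 0.14  0.4  -0.02] 0.14609961282814166 79.03114199638367
```

>>> jog_arm(
  motion=[
    [0,0,0.17,0,0,0,5],
    [0,0,0.34,0,0,0,5],
    [0,0,0.51,0,0,0,5],
    [0,0,0.68,0,0,0,5],
    [0,0,0.85,0,0,0,5],
    [0,0,1.02,0,0,0,5],
    [0,0,1.19,0,0,0,5],
    [0,0,1.36,0,0,0,5],
    [0,0,1.53,0,0,0,5],
    [0,0,1.7,0,0,0,5],
  ],
)

```text
t: 21.6
eef_pos: [0.4934, 0.1099, 0.0544]
tool_rot: [-0.0, 0.67, 0.743, 0.0]
contact_force: [-5.1, -2.0, 11.6]
gripper_width: 0.152
grasp_force: 80.0
```

```bash
cat > st.py <<'E'
from h import *
o=bot.get_obs();print(np.round(o["eef_pos"],4),"yaw",round(yaw(pose(o)),3),np.round(o["contact_force"],1),"tq",np.round(o["torque"],2), round(o["gripper_width"],3),round(o["grasp_force"],1),np.round(o["q"],2))
E
python3 st.py
```

```text
[0.4934 0.1099 0.0544] yaw 0.103 [-5.1 -2.  11.6] tq [-0.6   1.22  0.08] 0.152 80.0 [-0.86  0.55  0.67  2.13 -0.57  0.65  0.31]
```

>>> jog_arm(
  motion=[
    [0,0,0.16,0,0,-1,5],
    [0,0,0.32,0,0,-1,5],
    [0,0,0.48,0,0,-1,5],
    [0,0,0.6,0,0,-1,5],
    [0,0,0.7,0,0,-1,5],
  ],
)

```text
t: 22.22
eef_pos: [0.4926, 0.1102, 0.0545]
tool_rot: [-0.0, 0.883, 0.469, -0.001]
contact_force: [-2.8, -1.4, 3.5]
gripper_width: 0.152
grasp_force: 79.8
```

```bash
python3 st.py
```

```text
[0.4926 0.1102 0.0545] yaw -0.594 [-2.8 -1.4  3.5] tq [-0.28  0.82  0.05] 0.152 79.8 [-0.99  0.62  0.85  2.14 -0.74  0.71 -0.23]
```

>>> jog_arm(
  motion=[
    [0,0,0.05,0,0,0,5],
    [0,0,0.1,0,0,0,5],
  ],
)

```text
t: 22.48
eef_pos: [0.4926, 0.1102, 0.0545]
tool_rot: [-0.001, 0.905, 0.425, -0.001]
contact_force: [-3.5, -1.3, 4.5]
gripper_width: 0.147
grasp_force: 79.8
```

```bash
python3 st.py
```

```text
[0.4926 0.1102 0.0545] yaw -0.693 [-3.5 -1.3  4.5] tq [-0.26  0.77  0.05] 0.147 79.8 [-1.    0.64  0.88  2.14 -0.77  0.72 -0.3 ]
```

>>> jog_arm(
  motion=[
    [0,0,0.05,0,0,0,5],
    [0,0,0.1,0,0,0,5],
  ],
)

```text
t: 22.72
eef_pos: [0.4925, 0.1103, 0.0545]
tool_rot: [-0.001, 0.925, 0.379, -0.001]
contact_force: [-4.2, -0.2, 3.8]
gripper_width: 0.145
grasp_force: 79.8
```

```bash
python3 st.py
```

```text
[0.4925 0.1103 0.0545] yaw -0.793 [-4.2 -0.2  3.8] tq [-0.21  0.86  0.06] 0.145 79.8 [-1.02  0.65  0.9   2.14 -0.79  0.73 -0.38]
```

>>> jog_arm(
  motion=[
    [0,0,0.05,0,0,0,5],
    [0,0,0.1,0,0,0,5],
  ],
)

```text
t: 22.98
eef_pos: [0.4924, 0.1104, 0.0545]
tool_rot: [-0.001, 0.943, 0.333, -0.001]
contact_force: [-3.9, -1.2, 4.0]
gripper_width: 0.147
grasp_force: 79.8
```

```bash
python3 st.py
```

```text
[0.4924 0.1104 0.0545] yaw -0.893 [-3.9 -1.2  4. ] tq [-0.2   0.91  0.05] 0.147 79.8 [-1.04  0.66  0.92  2.14 -0.81  0.75 -0.46]
```

>>> jog_arm(
  motion=[
    [0,0,0.05,0,0,0,5],
    [0,0,0.1,0,0,0,5],
  ],
)

```text
t: 23.22
eef_pos: [0.4924, 0.1105, 0.0545]
tool_rot: [-0.001, 0.958, 0.285, -0.001]
contact_force: [-3.8, -0.8, 4.7]
gripper_width: 0.149
grasp_force: 79.9
```

```bash
python3 st.py
```

```text
[0.4924 0.1105 0.0545] yaw -0.993 [-3.8 -0.8  4.7] tq [-0.11  0.99  0.06] 0.149 79.9 [-1.05  0.68  0.95  2.14 -0.84  0.76 -0.54]
```

>>> jog_arm(
  motion=[
    [0,0,0.05,0,0,0,5],
    [0,0,0.1,0,0,0,5],
  ],
)

```text
t: 23.48
eef_pos: [0.4924, 0.1106, 0.0545]
tool_rot: [-0.001, 0.972, 0.237, -0.001]
contact_force: [-3.8, 0.4, 4.7]
gripper_width: 0.149
grasp_force: 79.9
```

```bash
python3 st.py
```

```text
[0.4924 0.1106 0.0545] yaw -1.092 [-3.8  0.4  4.7] tq [-0.04  1.02  0.07] 0.149 79.9 [-1.06  0.69  0.97  2.14 -0.86  0.77 -0.62]
```

>>> jog_arm(
  motion=[
    [0,0,0.05,0,0,0,5],
    [0,0,0.1,0,0,0,5],
  ],
)

```text
t: 23.72
eef_pos: [0.4923, 0.1107, 0.0545]
tool_rot: [-0.001, 0.982, 0.188, -0.001]
contact_force: [-4.2, 0.0, 4.9]
gripper_width: 0.146
grasp_force: 79.9
```

```bash
python3 st.py
```

```text
[0.4923 0.1107 0.0545] yaw -1.192 [-4.2  0.   4.9] tq [-0.07  1.03 -0.01] 0.146 79.9 [-1.08  0.71  1.    2.14 -0.88  0.79 -0.69]
```

>>> jog_arm(
  motion=[
    [0,0,0.05,0,0,0,5],
    [0,0,0.1,0,0,0,5],
  ],
)

```text
t: 23.98
eef_pos: [0.4923, 0.1107, 0.0545]
tool_rot: [-0.001, 0.99, 0.139, -0.001]
contact_force: [-4.3, -0.0, 4.6]
gripper_width: 0.145
grasp_force: 80.0
```

```bash
python3 st.py
```

```text
[0.4923 0.1107 0.0545] yaw -1.292 [-4.3 -0.   4.6] tq [0.06 1.03 0.22] 0.145 80.0 [-1.09  0.72  1.02  2.14 -0.9   0.8  -0.77]
```

>>> jog_arm(
  motion=[
    [0,0,0.05,0,0,0,5],
    [0,0,0.1,0,0,0,5],
  ],
)

```text
t: 24.22
eef_pos: [0.4923, 0.1109, 0.0545]
tool_rot: [-0.001, 0.996, 0.09, -0.001]
contact_force: [-5.1, -0.1, 5.2]
gripper_width: 0.145
grasp_force: 80.4
```

```bash
python3 st.py
```

```text
[0.4923 0.1109 0.0545] yaw -1.39 [-5.1 -0.1  5.2] tq [0.07 1.03 0.7 ] 0.145 80.4 [-1.1   0.74  1.04  2.14 -0.92  0.82 -0.85]
```

>>> jog_arm(
  motion=[
    [0,0,0.05,0,0,0,5],
    [0,0,0.1,0,0,0,5],
  ],
)

```text
t: 24.48
eef_pos: [0.4923, 0.111, 0.0545]
tool_rot: [-0.001, 0.999, 0.04, -0.001]
contact_force: [-4.4, 0.3, 5.5]
gripper_width: 0.147
grasp_force: 80.4
```

```bash
python3 st.py
```

```text
[0.4923 0.111  0.0545] yaw -1.49 [-4.4  0.3  5.5] tq [-0.01  1.06  0.79] 0.147 80.4 [-1.11  0.76  1.06  2.14 -0.95  0.83 -0.93]
```

It bit at yaw about -1.29, with torque up to 0.7–0.8 N m. Slip has run about 0.18 rad since then, so I'll add 0.6 rad to reach an eighth of a turn.

>>> jog_arm(
  motion=[
    [0,0,0.1,0,0,0,5],
    [0,0,0.2,0,0,0,5],
    [0,0,0.3,0,0,0,5],
    [0,0,0.4,0,0,0,5],
    [0,0,0.5,0,0,0,5],
    [0,0,0.6,0,0,0,5],
    [0,0,0.6,0,0,0,5],
    [0,0,0.6,0,0,0,5],
  ],
)

```text
t: 25.48
eef_pos: [0.4925, 0.1115, 0.0545]
tool_rot: [-0.001, 0.967, -0.256, -0.002]
contact_force: [-4.6, 1.3, 5.5]
gripper_width: 0.149
grasp_force: 80.2
```

```bash
python3 st.py
```

```text
[0.4925 0.1115 0.0545] yaw -2.089 [-4.6  1.3  5.5] tq [0.44 1.07 0.35] 0.149 80.2 [-1.17  0.86  1.18  2.14 -1.06  0.94 -1.43]
```

>>> jog_arm(
  motion=[
    [0,0,0,0,0,0,20],
    [0,0,0,0,0,0,40],
    [0,0,0,0,0,0,50],
    [0,0,0,0,0,-40,60],
    [0,0,0,0,0,-80,85],
    [0,0,0,0,0,-105,85],
    [0,0,0,0,0,-105,85],
  ],
)

```text
t: 26.35
eef_pos: [0.4947, 0.1107, 0.1607]
tool_rot: [-0.001, 0.966, -0.257, 0.001]
contact_force: [0.5, 0.1, -0.4]
gripper_width: 0.998
grasp_force: 0.0
```

```bash
python3 look.py w9.png; python3 st.py
```

```text
[0.4939, 0.1108, 0.1595] -119.79037041980423 [-1.29, 0.75, 1.39, 2.08, -0.86, 1.09, -1.56] [-0.02, -0.0, 0.02]
bar_face [([120.0, 29.0], 0.83, [0.6596, 0.1495])]
board [([166.0, 74.0], 0.78, [0.6142, 0.1364]), ([277.0, 208.0], 0.72, [0.4828, 0.1168])]
board_flat [([127.0, 32.0], 0.85, [0.6527, 0.1448]), ([281.0, 230.0], 0.51, [0.4644, 0.1231])]
standoff [([191.0, 112.0], 0.9, [0.5809, 0.1329])]
knob_grip [([278.0, 211.0], 0.71, [0.494, 0.1098])]
knob_mark [([276.0, 231.0], 0.56, [0.4695, 0.1254])]
collar_mark [([302.0, 221.0], 0.69, [0.4668, 0.1032]), ([125.0, 28.0], 0.47, [0.6517, 0.1412])]
shoe_face [([219.0, 131.0], 0.93, [0.5591, 0.1251])]
[0.4934 0.1105 0.1589] yaw -2.091 [-0.   0.9 -0.4] tq [-0.01  0.01  0.02] 0.997 0.0 [-1.29  0.75  1.39  2.08 -0.86  1.09 -1.56]
```

View pics/w9.png

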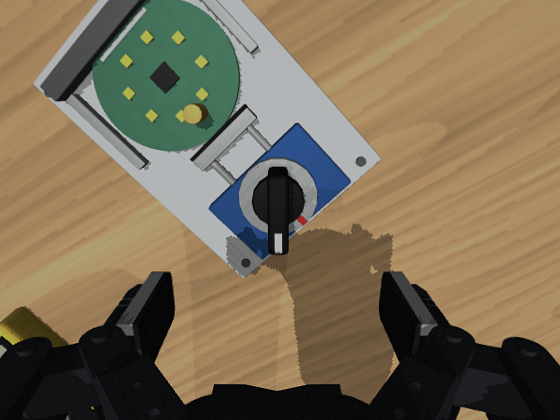

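The shoe is at x ≈ -50 mm. The white line and red mark are about 0.8 rad apart, measured at (278,243) and (302,221), so the added turn is right. Next is the stopper.

```bash
python3 -c "
from h import *
rel([.64,-.322,.25],-.5)"
```

```text
rel rv [0.0, 0.001, -1.591] mm [342.2, 302.4, -91.1]
```

>>> jog_arm(
  motion=[
    [0,0,-0.1,0,0,-60,60],
    [0,0,-0.28,20,20,-91,50],
    [0,0,-0.46,60,50,-91,50],
    [0,0,-0.64,100,80,-91,50],
    [0,0,-0.82,140,120,-91,50],
    [0,0,-1.0,180,160,-91,50],
    [0,0,-1.18,220,200,-91,50],
    [0,0,-1.36,260,240,-91,50],
    [0,0,-1.5,300,270,-91,50],
    [0,0,-1.591,342,302,-91,50],
  ],
)

```text
t: 28.05
eef_pos: [0.6406, -0.323, 0.2498]
tool_rot: [-0.0, 0.859, 0.512, 0.0]
contact_force: [0.3, 0.6, 0.0]
gripper_width: 0.588
grasp_force: 0.0
```

>>> jog_arm(
  motion=[
    [0,0,0,0,0,0,50],
    [0,0,0,0,0,0,50],
    [0,0,0,0,0,0,50],
  ],
)

```text
t: 28.42
eef_pos: [0.6405, -0.3196, 0.25]
tool_rot: [-0.001, 0.86, 0.511, 0.0]
contact_force: [-0.2, 0.4, -0.8]
gripper_width: 0.59
grasp_force: 0.0
```

```bash
cat > look2.py <<'E'
from h import *
import sys
p=shot(sys.argv[1]); save(p,sys.argv[2])
for t,z in dict(stopper1=.01,bottle3_rim=.105,bottle3=0,block=0).items():
  for f in (bot.tip_of,bot.spot_in):
    if f is bot.spot_in: z={"stopper1":.065,"bottle3":.05}.get(t,z)
    if f is bot.spot_in and t not in("stopper1",): continue
    print(t,f.__name__,[(np.round(d["xy"]).tolist(),round(d["score"],2),np.round(atz(p,d["xy"],z),4)[:2].tolist()) for d in f(t,p)[:4]])
E
python3 st.py; python3 look2.py wrist w10.png; python3 look2.py top t2.png
```

```text
[ 0.6405 -0.3196  0.25  ] yaw -0.498 [-0.2  0.4 -0.8] tq [ 0.04 -0.01 -0.02] 0.59 0.0 [-0.11  0.64  0.79  1.46 -0.47  1.23  0.24]
stopper1 call [([183.0, 239.0], 0.75, [0.5052, -0.3438]), ([229.0, 202.0], 0.71, [0.5751, -0.3316]), ([272.0, 173.0], 0.64, [0.633, -0.3254])]
stopper1 call [([222.0, 213.0], 0.78, [0.5784, -0.3264]), ([270.0, 179.0], 0.74, [0.6347, -0.3189]), ([170.0, 250.0], 0.58, [0.5127, -0.3348])]
bottle3_rim call []
bottle3 call []
block call [([226.0, 203.0], 0.95, [0.5692, -0.3325])]
stopper1 call [([420.0, 225.0], 0.71, [0.5655, -0.3334]), ([416.0, 199.0], 0.71, [0.6336, -0.3258])]
stopper1 call [([423.0, 228.0], 0.74, [0.5562, -0.326]), ([419.0, 196.0], 0.48, [0.6354, -0.3194])]
bottle3_rim call [([354.0, 180.0], 0.84, [0.6733, -0.1518]), ([343.0, 140.0], 0.84, [0.7713, -0.1283])]
bottle3 call [([344.0, 189.0], 0.83, [0.6645, -0.1395]), ([336.0, 148.0], 0.81, [0.7741, -0.121])]
block call [([418.0, 224.0], 0.84, [0.5665, -0.332])]
```

View pics/w10.png

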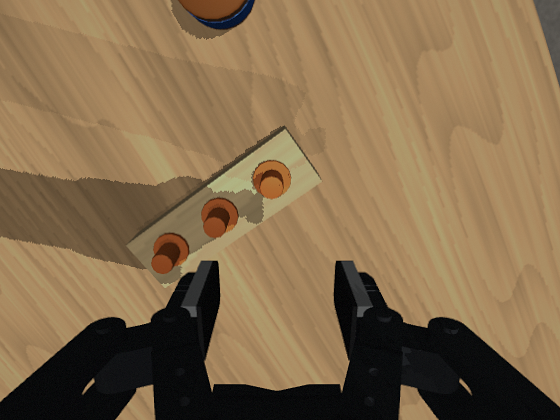

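The end stopper is at px (271,180), about (0.634, -0.322). I'll descend, grip it, and lift it straight up.

>>> jog_arm(
  motion=[
    [0,0,0,-5,-4.6,60,50],
    [0,0,0,-5,-4.6,120,50],
    [0,0,0,-5,-4.6,165,50],
    [0,0,0,-5,-4.6,197,50],
    [0,0,0,-5,-4.6,197,50],
    [0,0,0,-5,-4.6,197,35],
    [0,0,0,-5,-4.6,197,15],
    [0,0,0,-5,-4.6,197,10],
    [0,0,0,-5,-4.6,197,10],
    [0,0,0,-5,-4.6,197,10],
  ],
  grip_force=40,
)

```text
t: 30.28
eef_pos: [0.6349, -0.3245, 0.0556]
tool_rot: [0.001, 0.86, 0.51, 0.001]
contact_force: [-1.0, 0.7, 6.5]
gripper_width: 0.247
grasp_force: 39.3
```

```bash
python3 st.py
```

```text
[ 0.6349 -0.3245  0.0556] yaw -0.5 [-1.   0.7  6.5] tq [0.07 0.21 0.03] 0.247 39.3 [-0.03  0.82  0.66  1.61 -0.6   0.92  0.35]
```

>>> jog_arm(
  motion=[
    [0,0,0,0,0,-20,10],
    [0,0,0,0,0,-50,10],
    [0,0,0,0,0,-100,10],
    [0,0,0,0,0,-150,10],
    [0,0,0,0,0,-150,10],
  ],
)

```text
t: 30.9
eef_pos: [0.6358, -0.3259, 0.21]
tool_rot: [0.004, 0.86, 0.51, 0.003]
contact_force: [0.1, 0.5, -0.7]
gripper_width: 0.24
grasp_force: 39.2
```

```bash
python3 st.py; python3 look2.py top t3.png; python3 look2.py side s3.png; python3 -c "
from h import *
rel([.675,-.149,.203],-.5)"
```

```text
[ 0.6358 -0.3259  0.21  ] yaw -0.501 [ 0.1  0.5 -0.7] tq [0.01 0.01 0.03] 0.24 39.2 [-0.09  0.67  0.77  1.52 -0.49  1.15  0.27]
stopper1 call [([436.0, 190.0], 0.65, [0.654, -0.3786]), ([420.0, 225.0], 0.6, [0.5645, -0.3334])]
stopper1 call [([420.0, 224.0], 0.59, [0.5661, -0.3178])]
bottle3_rim call [([343.0, 136.0], 0.91, [0.7829, -0.1277]), ([354.0, 183.0], 0.6, [0.6667, -0.1506])]
bottle3 call [([346.0, 188.0], 0.82, [0.6663, -0.1435]), ([335.0, 145.0], 0.78, [0.7806, -0.1183])]
block call []
stopper1 call [([258.0, 356.0], 0.86, [0.562, -0.3293]), ([298.0, 301.0], 0.85, [0.6619, -0.1886]), ([228.0, 360.0], 0.67, [0.5021, -0.3334])]
stopper1 call [([295.0, 290.0], 0.91, [0.6503, -0.2065]), ([226.0, 352.0], 0.67, [0.5023, -0.3512]), ([261.0, 343.0], 0.54, [0.5686, -0.3376]), ([222.0, 214.0], 0.24, [0.4863, 0.0936])]
bottle3_rim call [([349.0, 247.0], 0.95, [0.7866, -0.1185]), ([300.0, 257.0], 0.79, [0.6692, -0.1437])]
bottle3 call [([343.0, 284.0], 0.87, [0.7798, -0.1344]), ([301.0, 289.0], 0.81, [0.6748, -0.1439])]
block call [([264.0, 362.0], 0.65, [0.5733, -0.3368])]
rel rv [-0.001, 0.0, -0.0] mm [173.1, -47.5, -0.1]
```

>>> jog_arm(
  motion=[
    [0,0,0,40,-16,0,10],
    [0,0,0,80,-32,0,10],
    [0,0,0,110,-47,0,10],
    [0,0,0,110,-47,0,10],
    [0,0,0,110,-47,0,10],
  ],
)

```text
t: 32.12
eef_pos: [0.6451, -0.2055, 0.2035]
tool_rot: [0.0, 0.86, 0.51, -0.0]
contact_force: [-1.0, -0.0, -0.1]
gripper_width: 0.236
grasp_force: 39.3
```

```bash
python3 st.py; python3 look2.py wrist w11.png
```

```text
[ 0.6451 -0.2055  0.2035] yaw -0.501 [-1.  -0.  -0.1] tq [-0.01  0.04  0.02] 0.236 39.3 [-0.3   0.62  0.79  1.62 -0.48  1.11  0.11]
stopper1 call [([273.0, 306.0], 0.94, [0.5725, -0.3313]), ([274.0, 232.0], 0.82, [0.6156, -0.2569])]
stopper1 call [([270.0, 333.0], 0.69, [0.574, -0.3236]), ([276.0, 269.0], 0.66, [0.6113, -0.2679])]
bottle3_rim call [([272.0, 107.0], 0.89, [0.6751, -0.146])]
bottle3 call [([270.0, 100.0], 0.82, [0.6736, -0.1433]), ([369.0, 27.0], 0.58, [0.7805, -0.1301])]
block call []
```

View pics/w11.png

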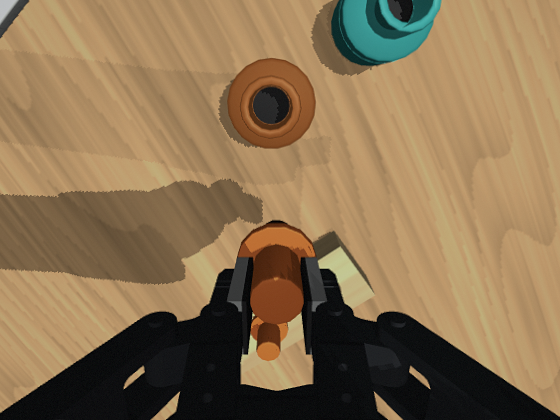

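The bottle's mouth is at (270,105) and the stopper hangs straight in the grip. I'll move above it and insert.

>>> jog_arm(
  motion=[
    [0,0,0,35,-1.5,0,10],
    [0,0,0,67,-2.6,0,10],
    [0,0,0,67,-2.6,0,10],
    [0,0,0,67,-2.6,25,10],
    [0,0,0,67,-2.6,40,10],
    [0,0,0,67,-2.6,55,10],
    [0,0,0,67,-2.6,65,10],
    [0,0,0,67,-2.6,72,10],
    [0,0,0,67,-2.6,72,10],
  ],
)

```text
t: 33.55
eef_pos: [0.675, -0.1445, 0.1309]
tool_rot: [-0.0, 0.86, 0.51, -0.0]
contact_force: [0.4, 0.1, -0.5]
gripper_width: 0.242
grasp_force: 39.3
```

```bash
python3 st.py
```

```text
[ 0.675  -0.1445  0.1309] yaw -0.5 [ 0.4  0.1 -0.5] tq [-0.01  0.    0.01] 0.242 39.3 [-0.35  0.71  0.73  1.64 -0.54  1.01  0.05]
```

>>> jog_arm(
  motion=[
    [0,0,0,0,0,5,10],
    [0,0,0,0,0,9,10],
    [0,0,0,0,0,12,10],
    [0,0,0,0,0,14,10],
    [0,0,0,0,0,14,10],
  ],
)

```text
t: 34.17
eef_pos: [0.6759, -0.1451, 0.1207]
tool_rot: [0.0, 0.86, 0.51, 0.001]
contact_force: [-6.9, 2.1, 19.7]
gripper_width: 0.235
grasp_force: 41.2
```

```bash
python3 st.py
```

```text
[ 0.6759 -0.1451  0.1207] yaw -0.5 [-6.9  2.1 19.7] tq [ 0.68  1.67 -0.03] 0.235 41.2 [-0.35  0.72  0.72  1.64 -0.55  0.99  0.06]
```

The stopper is seated: z matches the expected 0.1206 m and there is 20 N of contact. I'll unload, release and back off upward, then check.

>>> jog_arm(
  motion=[
    [0,0,0,0,0,-3,10],
    [0,0,0,0,0,-3,30],
    [0,0,0,0,0,-3,50],
    [0,0,0,0,0,-3,50],
    [0,0,0,0,0,-40,60],
    [0,0,0,-20,0,-90,70],
    [0,0,0,-60,0,-110,70],
    [0,0,0,-60,0,-110,70],
    [0,0,0,-60,0,-110,70],
  ],
)

```text
t: 35.3
eef_pos: [0.6464, -0.1967, 0.2269]
tool_rot: [-0.0, 0.86, 0.51, 0.0]
contact_force: [-0.0, -0.4, -1.0]
gripper_width: 0.817
grasp_force: 0.0
```

```bash
python3 - <<'E'
from h import *
p=shot("wrist"); q=shot("side")
A=cv2.cvtColor(np.array(p["pixels"]),cv2.COLOR_RGB2BGR); B=cv2.cvtColor(np.array(q["pixels"]),cv2.COLOR_RGB2BGR)[190:310,190:380]
cv2.imwrite("pics/end.png",np.vstack([cv2.resize(A,(420,315)),cv2.resize(B,(420,265),interpolation=cv2.INTER_CUBIC)]))
for n,z in (("bottle3",0),("bottle3_rim",.105),("stopper1",.075)):
  for c in (p,q): print(n,[(np.round(d["xy"]).tolist(),round(d["score"],2),np.round(atz(c,d["xy"],z),4)[:2].tolist()) for d in bot.tip_of(n,c)[:4]])
E
```

```text
bottle3 [([368.0, 39.0], 0.66, [0.7824, -0.1297])]
bottle3 [([341.0, 284.0], 0.71, [0.776, -0.1337]), ([304.0, 289.0], 0.59, [0.6839, -0.1434]), ([263.0, 361.0], 0.24, [0.5714, -0.3343]), ([322.0, 243.0], 0.18, [0.7569, 0.0222])]
bottle3_rim [([405.0, 16.0], 0.95, [0.7832, -0.1276])]
bottle3_rim [([302.0, 257.0], 0.9, [0.6732, -0.1427]), ([348.0, 248.0], 0.81, [0.7826, -0.1225]), ([324.0, 243.0], 0.52, [0.7307, -0.0991])]
stopper1 [([276.0, 301.0], 0.89, [0.593, -0.294]), ([230.0, 333.0], 0.82, [0.5367, -0.3047])]
stopper1 [([263.0, 355.0], 0.73, [0.5705, -0.3721]), ([282.0, 216.0], 0.62, [0.6483, 0.054]), ([301.0, 267.0], 0.57, [0.6724, -0.1453]), ([232.0, 362.0], 0.56, [0.5135, -0.3815])]
```

View pics/end.png

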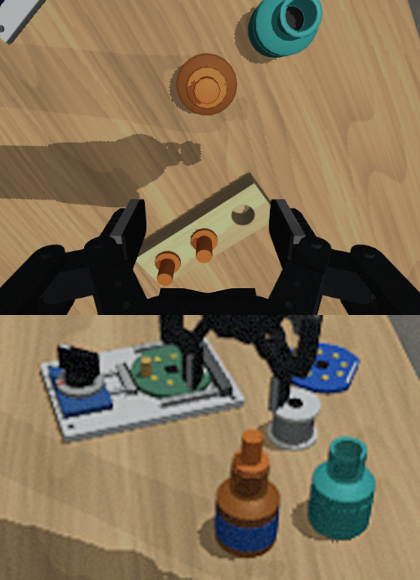

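The stopper sits flange-on-rim in the upright amber bottle, and the spool and fixture are undisturbed. I'm handing in.

```bash
python3 -c "
from station import bot
print(bot.hand_in())"
```

```text
the job is handed in; nothing more can be done
None
```

The job is handed in: the board is flat on the bar and the clamp is tightened about 0.8 rad past the bite (an eighth of a turn is 0.785). The only open flux bottle present (blue label) is stoppered and upright; the spool was untouched in the last pictures and the arm never went near the multimeter.

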